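Set a fingerboard blank on the sawing board for its end cut

ROBOT

A 7-joint arm with a two-finger parallel gripper is mounted at the origin on the work surface. World frame = base frame: x ahead of the robot, y to its left, z up, the work surface at z = 0. Lengths are in m, angles in rad, forces in N, time in s.
With the tool pointing down it reaches from about 0.4 to 0.85 m from the base axis. Payload 4.5 kg.
Tool frame: the origin (TCP) lies at the very end of the fingers, on their centre line; the grasp point (between the pads) lies 19 mm behind it; y points along the fingers, x is the direction in which the jaws open and shut, and the axes are right-handed (so a half turn about y gives the same grasp; the last joint's range is limited). The gripper opens to 88 mm and grips with 3 to 60 N. Pads are 18 mm wide; open, the fingers measure 123 mm over their backs; the gripper's body (75 mm by 187 mm) begins 45 mm behind the grasp point.
Start: joints at [-1.088, 0.689, -0.195, 1.565, 0.157, 0.902, -0.215], TCP at [0.271, 0.563, 0.239] pointing down, gripper open.
Joint ranges: [-3.01, 3.01], [-0.46, 2.08], [-1.47, 1.51], [0.13, 2.56], [-1, 4.14], [0.04, 2.09], [-2.66, 2.66]. Speed limits (rad/s): [2.57, 2.57, 3.14, 3.14, 3.14, 3.14, 3.14].

INTERFACE

Orientations are given as a unit quaternion [w, x, y, z].
In Python, from station import sense, camera, finish_job, boxes_of, pinpoint gives the robot as it stands. The module is installed in compiled form; this text tells all that it offers.
- The arm moves only by the shell command python3 -m jog 'ROWS' [FORCE]. ROWS is text: rows parted by semicolons, each of 5 numbers parted by spaces: the shift along the world's x, y, z in mm, then the turn about the world's z in rad, then the closure in counts, from 0 (fully open) to 255 (shut). A call has 1 to 20 rows; each row is the pose to reach, as a shift and turn from the pose commanded when the call began; what a row does not reach only later rows make up. A row lasts 1/8 s, in which the tool goes at most 62.5 mm and 10.7 degrees, less where a joint would pass 70% of its speed; a pose out of reach is approached as far as the arm can. A call with a gripper value outside its range is refused whole. The fingers move at their own pace and stop on an object; FORCE is the grip in N (left out, the last holds). Time passes only in rows, so rows that repeat a pose let the fingers close. It gives the time, the measured TCP pose, the force and the opening at its end, in the units of the state.
- sense(): the state, without advancing time (a new reading comes with each control period).
- camera(name): name is "side" or "top" or "wrist"; returns a dict with "pixels" (384x512x3 uint8, blue, green, red), "fx", "fy", "cx", "cy" (pixels), "eye" and "rotation" of the camera in the world. Camera axes: x right, y down, z forward; pixel columns grow to the right and rows downward; lengths in m; the calibration is good to about 2 mm. A picture is of the moment at which its call begins. There is no depth.
- finish_job(): hands the job in, once; it reports no verdict.
Trained networks look in a picture, given as the dict that the camera call returned (one of the last four; its "shot" number tells which), for a name from the list of things; names that differ only in an ending like _2 or _b are one class to them, and where a whole thing is asked for, a point or a joint stands for the part that bears it (a point fixed in the world has none). Each returns a list of dicts, best first, with "conf" (0 to 1); they miss things now and then, are a little off and sometimes report something else, mostly with a low value. They report only what shows in the picture. A call takes as long as a camera call.
- boxes_of(picture, label): "point" ([column, row] in pixels, amid what is visible of it).
- pinpoint(picture, label): "point" ([column, row] in pixels: a listed point, or the origin of a listed thing).
The state is a dict: "time": time; "q": joint angles; "joint_vel": joint speeds; "joint_efforts": joint torques, N m; "position": TCP position; "orientation": TCP orientation; "contact_force": force on the tool from outside, world axes, zero at the start; "wrist_torque": the same for the moment, N m; "gripper_width": opening from 0.0 (shut) to 1.0 (fully open).
Only numpy, scipy, OpenCV 4.12 (cv2) and the standard library are available. Lean on these libraries where they do the work, as an engineer would, in place of code of your own. Each camera call takes 0.05 s, during which the arm holds its last target.

TASK

The marked end of the black ebony fingerboard blank is to be sawn off at the silver pencil line. With the fingertips, push the blank across the sawing board, never lifting or tipping it, until it lies flush against the board's raised fence along its whole length and its pencil line stands about 5 mm out past the board's right-hand end (the robot's right), so that the saw will run clear of the board. Then let go of it, and leave all the other tools and pieces on the bench where they are.

Things in the scene. Friction and masses are not known exactly. Their poses are not given: they have to be found in the camera images.
- board: sawing board screwed to the bench: light wooden plate 220 (x) x 280 (y) x 22 mm, its fence (25 wide, 24 tall, 280 long) on its far edge. Origin: centre of the plate's underside, on the bench top (z = 0). Its x axis points to the fence, y to its left end; fence face at x = 85 mm, right-hand end of plate and fence at y = -140, plate's upper face at z = 22. It does not move
- board_end (a point): the corner of the board where the fence's face, the plate's upper face and the right-hand end meet (board frame x 85, y -140, z 22 mm)
- blank: loose flat bar of black ebony, 44 (x) x 290 (y) x 9 mm, 90 to 180 g, flat on the plate in front of the fence, askew, its left end often past the board. Origin: centre of its underside; y runs along it away from the marked end, x towards the fence. Slides with dry friction. Flush with the fence its origin is at x = 63 mm in the board's frame; with the line 5 mm past the end, at y = -30 mm
- blank_line (a point): the middle of the silver pencil line drawn squarely across the blank's upper face, 30 mm from its right (-y) end, 115 mm from its origin; the waste beyond it is marked with a silver cross
- blank_rear_left (a point): lower corner of the blank on the fence side at its left (+y) end: 22 mm in x and 145 mm in y from its origin
- blank_rear_right (a point): lower corner of the blank on the fence side at its right (-y) end: 22 mm in x and -145 mm in y from its origin
- finger_plane: loose brass finger plane, 22 x 50 mm, 34 mm tall, on the near left part of the board; origin at the centre of its underside; not to be moved
- pencil: loose red pencil, 7 mm thick, 180 mm long along its y axis, lying along the near edge of the board; origin under its middle; not to be moved
- saw: loose back saw with a dark wooden handle, lying flat on the bench to the right of the board, 340 mm long in all along its x axis (blade from -35 to +175 mm, handle from -38 to -160 mm), about 60 mm wide, 27 mm tall; origin on the bench; not to be moved
- clamp_a: loose spool clamp (two wooden discs of 32 mm diameter on a steel rod), standing upright, 83 mm tall, on the bench to the left of the board; origin at the centre of its underside; not to be moved
- clamp_b: a second spool clamp like the first, on the bench to the left of the board, nearer to the robot; not to be moved
- chisel: loose chisel, 230 mm long along its x axis, 25 mm tall, lying on the bench further left, beyond the clamps; origin on the bench under the front of its handle; not to be moved
- varnish_jar: loose amber varnish jar with a black cap, 56 mm in diameter, 85 mm tall, standing on the bench behind the fence; origin at the centre of its underside; not to be moved
- square: loose steel try square, stock 75 mm, blade 100 mm, 14 mm tall, lying on the bench behind the fence; origin under the middle of its stock; not to be moved

How it is judged:
By the outcome, as a careful person would: the job done as asked, in the order asked, and still so for the second after the job is handed in, with the robot touching nothing.
It also fails if it takes over 51 s, if anything falls off the work surface, if the arm or the gripper's body presses on something with over 40 N, if the wrist force passes 120 N, or if a joint passes its speed limit or range.

## Working session

There is one attempt and no reset: what is moved stays moved. The work goes in short steps, Python scripts to look and compute and a shell command to move; the robot and the scene stay as the last step left them, time stands still between calls to the robot, and variables do not carry over. Pictures are saved under pics/ and viewed, and the job is handed in when it is done.

```bash
mkdir -p pics; cat > h.py <<'E'
import numpy as np, cv2
from station import sense, camera, finish_job, boxes_of, pinpoint
def ray(c,p):
    d=np.array([(p[0]-c["cx"])/c["fx"],(p[1]-c["cy"])/c["fy"],1.0])
    return np.array(c["eye"]),np.array(c["rotation"])@d
def onz(c,p,z):
    e,d=ray(c,p); return e+d*(z-e[2])/d[2]
def proj(c,P):
    v=np.array(c["rotation"]).T@(np.array(P)-np.array(c["eye"]))
    return np.array([c["fx"]*v[0]/v[2]+c["cx"],c["fy"]*v[1]/v[2]+c["cy"]])
def tri(cs,ps):
    A=np.zeros((3,3));b=np.zeros(3)
    for c,p in zip(cs,ps):
        e,d=ray(c,p);d=d/np.linalg.norm(d);M=np.eye(3)-np.outer(d,d);A+=M;b+=M@e
    return np.linalg.solve(A,b)
E
python3 - <<'E'
from h import *
s=sense();print(s["time"],s["position"],s["orientation"],s["contact_force"])
cs={}
for n in ["side","top"]:
    c=camera(n);cs[n]=c
    cv2.imwrite(f"pics/{n}0.png",c["pixels"]);print(n,np.round(c["eye"],3),np.round(c["rotation"],3).tolist(),c["fx"])
for l in ["board","board_end","blank","blank_line","blank_rear_left","blank_rear_right","finger_plane","pencil","saw","clamp_a","varnish_jar","square","chisel"]:
    r={n:pinpoint(cs[n],l) for n in cs}
    print(l,{n:[(np.round(x["point"],1).tolist(),round(x["conf"],2)) for x in r[n][:2]] for n in r})
    if r["side"] and r["top"]: print("   tri",np.round(tri([cs["side"],cs["top"]],[r["side"][0]["point"],r["top"][0]["point"]]),4))
E
```

```text
0.0 [0.2709446  0.56250568 0.23789278] [-0.59831227  0.59908838  0.37571309 -0.37676944] [ 0.05614481 -0.18945202  0.38420989]
side [ 0.334 -1.011  0.658] [-0.505, 0.857, -0.082, 0.061] 475.04385680789477
top [0.499 0.09  0.974] [-0.007, 0.711, -0.703, 0.019] 362.62368126316875
board {'side': [([255.8, 233.8], 0.74), ([243.3, 175.0], 0.45)], 'top': [([298.3, 200.0], 0.93)]}Traceback (most recent call last):
  File "<stdin>", line 10, in <module>
  File "h.py", line 14, in tri
    e,d=ray(c,p);d=d/np.linalg.norm(d);M=np.eye(3)-np.outer(d,d);A+=M;b+=M@e
        ~~~^^^^^
  File "h.py", line 5, in ray
    return np.array(c["eye"]),np.array(c["rotation"])@d
                              ~~~~~~~~~~~~~~~~~~~~~~~^~
ValueError: matmul: Input operand 1 has a mismatch in its core dimension 0, with gufunc signature (n?,k),(k,m?)->(n?,m?) (size 3 is different from 4)
```

```bash
sed -i 's/np.array(c\["rotation"\])/Rm(c)/g' h.py; cat >> h.py <<'E'
from scipy.spatial.transform import Rotation
def Rm(c):
    w,x,y,z=c["rotation"]; return Rotation.from_quat([x,y,z,w]).as_matrix()
E
python3 - <<'E'
from h import *
s=sense();print(Rotation.from_quat(np.roll(s["orientation"],-1)).as_matrix().round(3).tolist())
cs={n:camera(n) for n in ["side","top"]}
print({n:Rm(cs[n]).round(2).tolist() for n in cs})
for l in ["board","board_end","blank","blank_line","blank_rear_left","blank_rear_right","finger_plane","pencil","saw","clamp_a","varnish_jar","square","chisel"]:
    r={n:pinpoint(cs[n],l) for n in cs}
    print(l,{n:[(np.round(x["point"],1).tolist(),round(x["conf"],2)) for x in r[n][:2]] for n in r})
    if r["side"] and r["top"]: print("   tri",np.round(tri([cs["side"],cs["top"]],[r["side"][0]["point"],r["top"][0]["point"]]),4))
E
```

```text
[[0.434, -0.0, -0.901], [0.901, -0.001, 0.434], [-0.001, -1.0, -0.0]]
{'side': [[0.98, -0.08, 0.19], [-0.2, -0.48, 0.86], [0.02, -0.88, -0.48]], 'top': [[0.01, -1.0, 0.04], [-1.0, -0.01, -0.02], [0.02, -0.04, -1.0]]}
board {'side': [([254.4, 233.2], 0.98)], 'top': [([300.3, 200.1], 0.92)]}
   tri [ 0.5279 -0.0559  0.0048]
board_end {'side': [([295.4, 262.2], 0.78), ([329.4, 260.2], 0.16)], 'top': [([361.5, 177.4], 0.7), ([258.1, 223.0], 0.18)]}
   tri [ 0.5886 -0.2136  0.0264]
blank {'side': [([265.4, 219.7], 0.63)], 'top': [([290.5, 187.0], 0.67)]}
   tri [ 0.5614 -0.0271  0.0226]
blank_line {'side': [([273.1, 245.4], 0.68), ([220.6, 207.0], 0.35)], 'top': [([342.2, 193.2], 0.58)]}
   tri [ 0.5481 -0.16    0.0383]
blank_rear_left {'side': [([273.2, 195.5], 0.66), ([283.6, 257.9], 0.27)], 'top': [([238.6, 168.5], 0.71)]}
   tri [0.6114 0.11   0.0115]
blank_rear_right {'side': [([282.8, 259.0], 0.9)], 'top': [([350.5, 185.9], 0.78)]}
   tri [ 0.5669 -0.1871  0.0181]
finger_plane {'side': [([220.4, 205.0], 0.72), ([283.2, 257.3], 0.36)], 'top': [([256.9, 222.1], 0.48)]}
   tri [0.4638 0.0609 0.0238]
pencil {'side': [([273.7, 195.4], 0.75), ([217.9, 239.5], 0.55)], 'top': [([317.9, 239.1], 0.53), ([349.6, 182.0], 0.52)]}
   tri [ 0.4973 -0.0929  0.1397]
saw {'side': [([274.0, 195.3], 0.55)], 'top': [([407.5, 229.6], 0.81)]}
   tri [ 0.4927 -0.2538  0.2239]
clamp_a {'side': [([271.6, 174.8], 0.8), ([244.1, 175.3], 0.7)], 'top': [([176.0, 192.6], 0.7), ([187.7, 157.3], 0.69)]}
   tri [0.5924 0.265  0.0024]
varnish_jar {'side': [([339.2, 227.1], 0.91)], 'top': [([296.3, 115.6], 0.74)]}
   tri [ 0.7567 -0.0445 -0.0091]
square {'side': [([327.9, 265.2], 0.92)], 'top': [([354.7, 146.3], 0.96)]}
   tri [ 6.725e-01 -2.028e-01 -6.000e-04]
chisel {'side': [([248.9, 160.0], 0.67)], 'top': [([137.1, 175.9], 0.82), ([294.1, 188.2], 0.29)]}
   tri [ 0.5908  0.3826 -0.0039]
```

View pics/top0.png

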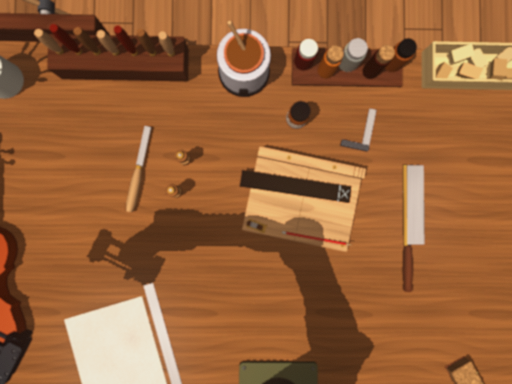

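View pics/side0.png

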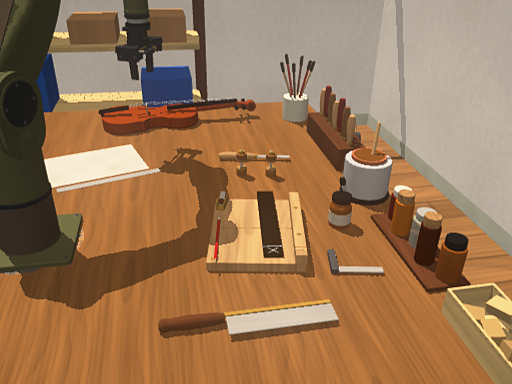

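The top view shows the board at about columns 245–365 and rows 148–248. The blank runs from (242,180) to (351,193), and the finger plane (255,226) and pencil (317,238) lie near the front. The side view agrees. I'll bring the wrist camera over the board for finer measurement.

```bash
python3 -m jog '60 -60 40 0.05 0;100 -120 80 0.1 0;130 -170 80 0.17 0;160 -230 80 0.17 0;190 -290 80 0.17 0;200 -350 80 0.17 0;200 -410 80 0.17 0;200 -470 80 0.17 0;200 -530 80 0.17 0;200 -560 80 0.17 0;200 -580 80 0.17 0;200 -580 80 0.17 0;200 -580 80 0.17 0'
python3 - <<'E'
from h import *
s=sense();print(s["time"],s["position"],Rotation.from_quat(np.roll(s["orientation"],-1)).as_matrix().round(3).tolist())
c=camera("wrist");cv2.imwrite("pics/w1.png",c["pixels"]);print(c["eye"],Rm(c).round(3).tolist(),c["fx"])
t=camera("top");cv2.imwrite("pics/t1.png",cv2.resize(t["pixels"][130:260,220:390],None,fx=4.5,fy=4.5,interpolation=cv2.INTER_CUBIC))
E
```

```text
time: 3.22
position: [0.4713, -0.0154, 0.3189]
orientation: [0.564, -0.564, -0.427, 0.426]
contact_force: [-0.8, 0.6, -0.1]
gripper_width: 0.999
3.225 [ 0.47131033 -0.01535267  0.31887466] [[0.273, 0.0, -0.962], [0.962, 0.001, 0.273], [0.001, -1.0, -0.0]]
[0.39024958 0.00681272 0.46657795] [[0.273, 0.911, 0.309], [0.962, -0.259, -0.086], [0.002, 0.321, -0.947]] 325.2811661489415
```

View pics/w1.png

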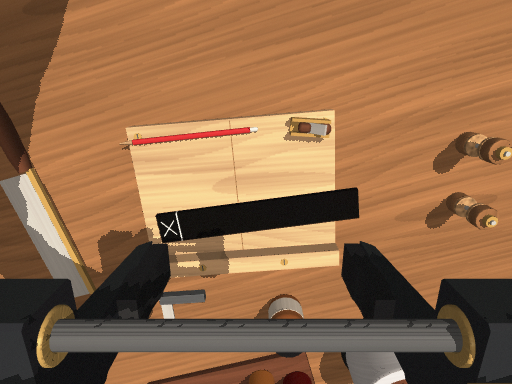

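The wrist view shows the whole plate, with its near edge running (127,128)–(334,111). The blank runs from (157,215)/(161,242) to (357,189)/(359,216), its line is near (180,226), and the fence is at rows 245–275. I'll zoom in for corners.

```bash
python3 - <<'E'
from h import *
im=cv2.imread("pics/w1.png")
cv2.imwrite("pics/w1z.png",cv2.resize(im[100:285,110:370],None,fx=3,fy=3,interpolation=cv2.INTER_CUBIC))
c=camera("wrist"); t=camera("top")
for l in ["board","board_end","blank","blank_line","blank_rear_left","blank_rear_right","finger_plane","pencil"]:
    r=pinpoint(c,l); z={"board":0,"board_end":.022,"blank":.022,"blank_line":.031,"pencil":.022}.get(l,.022)
    rt=pinpoint(t,l)
    print(l,[(np.round(x["point"],1).tolist(),round(x["conf"],2),onz(c,x["point"],z).round(4).tolist()) for x in r[:2]],[(np.round(x["point"],1).tolist(),round(x["conf"],2),onz(t,x["point"],z).round(4).tolist()) for x in rt[:1]], tri([c,t],[r[0]["point"],rt[0]["point"]]).round(3) if r and rt else '')
E
```

```text
board [([237.4, 191.6], 0.82, [0.5291, -0.0597, 0.0])] [([298.3, 200.9], 0.7, [0.5258, -0.0512, 0.0])] [ 0.526 -0.054  0.011]
board_end [([149.6, 256.2], 0.58, [0.586, -0.2168, 0.022])] [([361.5, 178.8], 0.65, [0.5858, -0.2151, 0.022])] [ 0.585 -0.215  0.024]
blank [([257.3, 215.8], 0.77, [0.5664, -0.0392, 0.022])] [([293.3, 185.1], 0.74, [0.5666, -0.0345, 0.022])] [ 0.567 -0.037  0.02 ]
blank_line [([178.6, 230.0], 0.83, [0.5532, -0.1553, 0.031])] [([341.4, 192.7], 0.86, [0.5478, -0.1595, 0.031])] [ 0.548 -0.154  0.043]
blank_rear_left [([360.9, 214.8], 0.89, [0.6064, 0.1081, 0.022])] [([256.6, 224.3], 0.73, [0.4625, 0.061, 0.022])] [0.477 0.059 0.278]
blank_rear_right [([160.0, 238.4], 0.74, [0.562, -0.1905, 0.022]), ([308.1, 126.5], 0.61, [0.4601, 0.0616, 0.022])] [([348.9, 184.2], 0.96, [0.571, -0.1817, 0.022])] [ 0.57  -0.191  0.008]
finger_plane [([305.9, 123.7], 0.8, [0.4557, 0.0596, 0.022]), ([256.8, 216.1], 0.37, [0.5667, -0.04, 0.022])] [([254.3, 224.4], 0.6, [0.4621, 0.067, 0.022])] [ 0.461  0.065 -0.019]
pencil [([184.9, 137.7], 0.58, [0.4293, -0.1031, 0.022])] [([185.6, 157.1], 0.33, [0.6366, 0.2497, 0.022])] [0.428 0.108 0.923]
```

View pics/w1z.png

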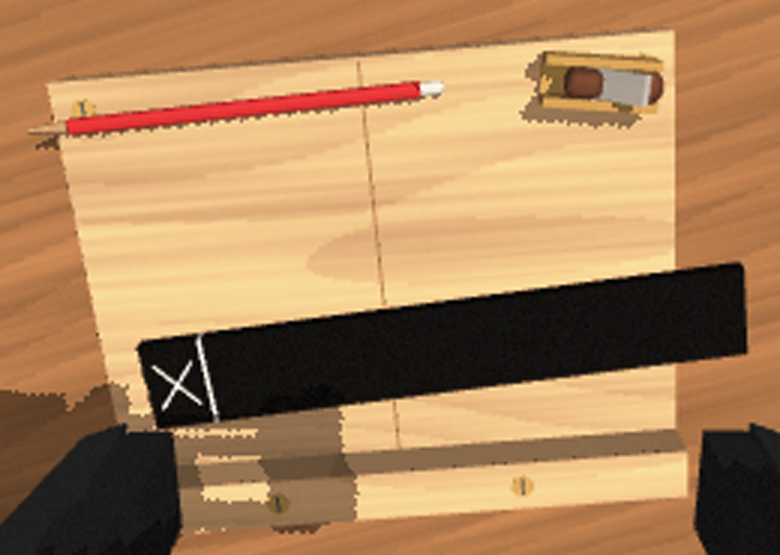

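```bash
cat >> h.py <<'E'
from scipy.optimize import least_squares
def fit(c,loc,pix,x0):
    loc=np.array(loc)/1000;pix=np.array(pix)
    def W(p):
        C,S=np.cos(p[2]),np.sin(p[2]);return np.c_[p[0]+C*loc[:,0]-S*loc[:,1],p[1]+S*loc[:,0]+C*loc[:,1],loc[:,2]]
    f=lambda p:np.concatenate([proj(c,w)-q for w,q in zip(W(p),pix)])
    r=least_squares(f,x0,loss='soft_l1');return r.x,r.fun.reshape(-1,2).round(1)
def rel(b,k):
    C,S=np.cos(b[2]),np.sin(b[2]);d=k[:2]-b[:2]
    return np.array([C*d[0]+S*d[1],-S*d[0]+C*d[1]])*1000,np.degrees(k[2]-b[2])
def w(b,x,y):
    C,S=np.cos(b[2]),np.sin(b[2]);return np.array([b[0]+(C*x-S*y)/1000,b[1]+(S*x+C*y)/1000])
E
python3 - <<'E'
from h import *
c=camera("wrist")
u=lambda x,y:(x/3+110,y/3+100)
B,rb=fit(c,[(-110,-140,22),(-110,140,22),(85,140,22)],[u(48,83),u(673,31),u(676,432)],[.527,-.055,-.28])
K,rk=fit(c,[(-22,-145,22),(-22,145,22),(22,145,31),(22,-145,31),(0,-115,31)],[u(138,342),u(742,262),u(747,353),u(157,428),u(206.5,377)],[.565,-.035,-.14])
print(B,np.degrees(B[2]),rb.tolist());print(K,np.degrees(K[2]),rk.tolist());print(rel(B,K))
print(w(B,85,-140),"fence",w(K,22,145),w(K,-22,0))
E
```

```text
[ 0.53002998 -0.06110403 -0.19778588] -11.332296082528828 [[0.2, 0.2], [0.2, 0.4], [-0.5, -1.2]]
[ 0.56364072 -0.04115543 -0.14076087] -8.065004035849974 [[1.4, -1.0], [-1.8, -0.2], [-0.5, 0.1], [0.2, -0.2], [0.4, 0.9]]
(array([29.03559463, 26.16415557]), np.float64(3.2672920466788544))
[ 0.58586298 -0.215077  ] fence [0.60576612 0.09932393] [ 0.54185831 -0.0380689 ]
```

```bash
cat >> h.py <<'E'
def overlay(c,B,K,fn,crop,s):
    x0,x1,y0,y1=crop
    im=cv2.resize(c["pixels"][y0:y1,x0:x1],None,fx=s,fy=s,interpolation=cv2.INTER_CUBIC)
    for P,pts,col in [(B,[(-110,-140,22),(-110,140,22),(85,140,22),(85,-140,22)],(255,0,0)),(B,[(85,140,46),(110,140,46),(110,-140,46),(85,-140,46)],(0,160,0)),(K,[(-22,-145,31),(-22,145,31),(22,145,31),(22,-145,31)],(0,0,255)),(K,[(-22,-115,31),(22,-115,31)],(0,255,255))]:
        q=np.array([(proj(c,[*w(P,a,b),z/1000])+.5-[x0,y0])*s for a,b,z in pts]).round().astype(np.int32)
        cv2.polylines(im,[q],True,col,1)
    cv2.imwrite(fn,im)
E
python3 - <<'E'
from h import *
t=camera("top")
B=[.53003,-.06110,-.19779];K=[.56364,-.04116,-.14076]
overlay(t,B,K,"pics/t2.png",(220,390,130,260),4.5)
E
```

```text
(no output)
```

View pics/t2.png

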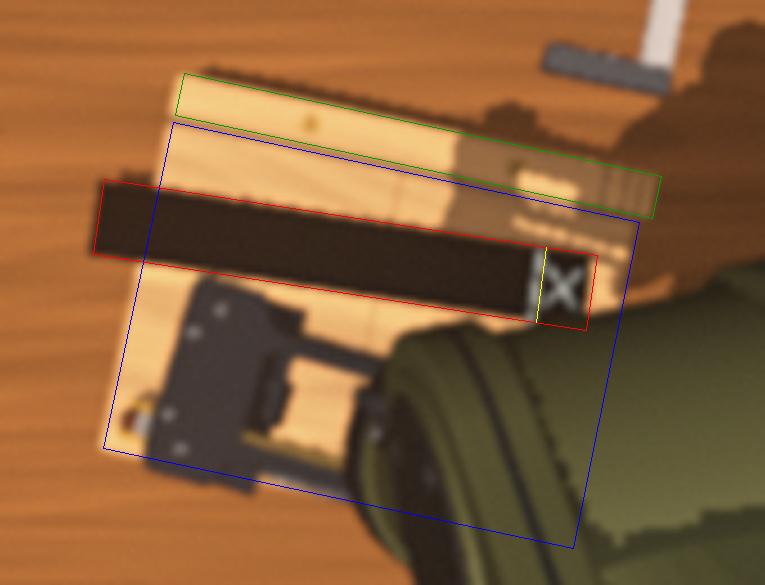

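```bash
python3 - <<'E'
from h import *
B=[.53003,-.06110,-.19779]
p=sense()["position"]
for q in [(-24,26),(-10,26),(32,26)]: print(q,((w(B,*q)-p[:2])*1000).round(1))
print((25.5-p[2]*1000), np.cos(B[2]),np.sin(B[2]))
t=camera("top")
for x in pinpoint(t,"clamp_a")[:3]: print(rel(np.array(B),np.r_[onz(t,x["point"],0)[:2],0])[0],x["conf"])
E
```

```text
(-24, 26) [ 40.5 -14. ]
(-10, 26) [ 54.2 -16.8]
(32, 26) [ 95.4 -25. ]
-293.24742163872907 0.980503243334285 -0.1965029002609069
[-42.19744392 333.01782685] 0.57
[ 41.81214622 321.40408759] 0.47
```

```bash
python3 -m jog '36 -12 -60 0.078 0;38 -13 -120 0.078 0;38 -13 -180 0.078 0;38 -13 -240 0.078 0;38 -13 -270 0.078 0;38 -13 -285 0.078 0;38 -13 -293 0.078 0;38 -13 -293 0.078 0;38 -13 -293 0.078 0'
python3 - <<'E'
from h import *
s=sense();B=np.array([.53003,-.06110,-.19779]);p=s["position"];print(s["time"],p,s["contact_force"],rel(B,np.r_[p[:2],0])[0]);M=Rotation.from_quat(np.roll(s["orientation"],-1)).as_matrix();print(np.degrees(np.arctan2(M[1,0],M[0,0]))-90)
c=camera("wrist");cv2.imwrite("pics/w2.png",c["pixels"])
c=camera("side");cv2.imwrite("pics/s2.png",cv2.resize(c["pixels"][150:300,170:350],None,fx=4,fy=4))
E
```

```text
time: 5.55
position: [0.51, -0.0299, 0.0268]
orientation: [-0.547, 0.548, 0.448, -0.447]
contact_force: [-0.1, -0.1, 0.1]
gripper_width: 1.0
5.55 [ 0.50998619 -0.02993228  0.02682459] [-0.10151123 -0.0525711   0.06158417] [-25.77756753  26.6213864 ]
-11.51817303637516
```

View pics/w2.png

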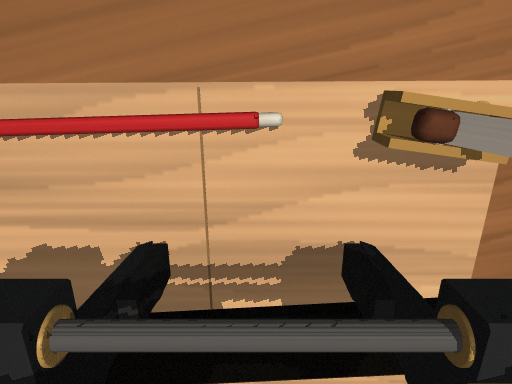

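View pics/s2.png

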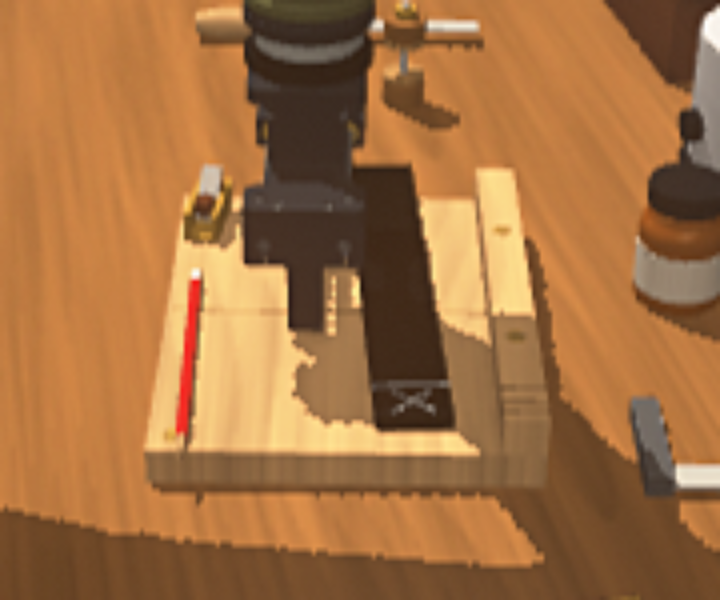

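```bash
python3 -m jog '8 -1.6 -1.5 0 0;15 -3 -1.5 0 0;20 -4 -1.5 0 0;24 -4.8 -1.5 0 0;28 -5.6 -1.5 0 0;32 -6.4 -1.5 0 0;36 -7.2 -1.5 0 0;40 -8 -1.5 0 0;44 -8.8 -1.5 0 0;48 -9.6 -1.5 0 0;50 -10 -1.5 0 0;50 -10 -1.5 0 0'
python3 - <<'E'
from h import *
s=sense();B=np.array([.53003,-.06110,-.19779]);p=s["position"];print(s["time"],p,s["contact_force"],rel(B,np.r_[p[:2],0])[0])
c=camera("side");cv2.imwrite("pics/s3.png",cv2.resize(c["pixels"][150:300,170:350],None,fx=4,fy=4))
E
```

```text
time: 7.15
position: [0.5595, -0.0399, 0.0243]
orientation: [-0.548, 0.548, 0.448, -0.447]
contact_force: [-0.2, 0.0, -0.7]
gripper_width: 1.001
7.15 [ 0.55953574 -0.03991507  0.02428339] [-0.15765837  0.01460319 -0.71985723] [24.76757268 26.56985709]
```

View pics/s3.png

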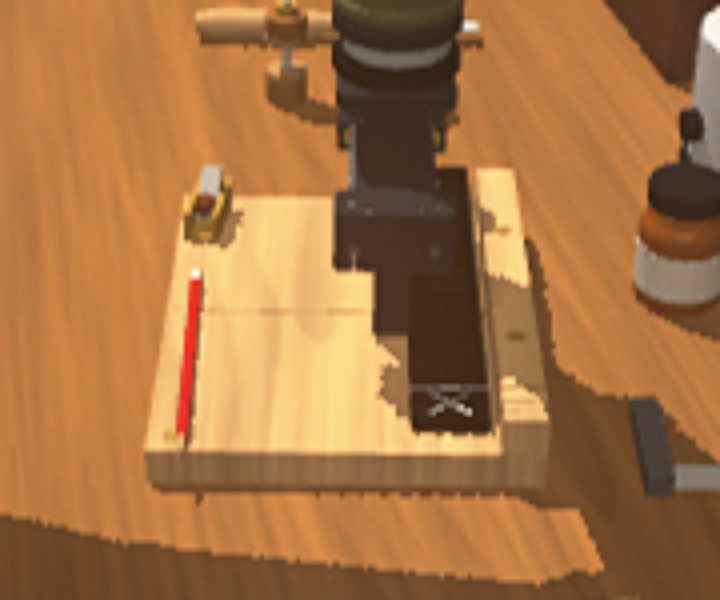

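The blank has gone nearly to the fence and stayed flat. I'll push slowly until I feel it touch.

```bash
python3 -m jog '2 -0.4 0.5 0 0;4 -0.8 0.5 0 0;5 -1 0.5 0 0;5 -1 0.5 0 0'; python3 -m jog '1 -0.2 0 0 0;2 -0.4 0 0 0;2 -0.4 0 0 0'
```

```text
time: 7.7
position: [0.5636, -0.0408, 0.0247]
orientation: [0.548, -0.547, -0.447, 0.448]
contact_force: [-2.3, 0.6, 1.8]
gripper_width: 1.0
time: 8.07
position: [0.564, -0.0411, 0.0246]
orientation: [0.548, -0.546, -0.447, 0.449]
contact_force: [-6.1, 0.1, 5.1]
gripper_width: 0.996
```

```bash
python3 -m jog '-10 2 0 0 0;-25 5 0 0 0;-45 9 40 0 0;-60 12 100 0 0;-80 15 150 0 0;-90 18 210 0 0;-90 18 230 0 0;-90 18 230 0 0'
python3 - <<'E'
from h import *
s=sense();print(s["time"],s["position"],s["contact_force"])
c=camera("wrist");cv2.imwrite("pics/w3.png",c["pixels"]);np.save("c3.npy",c,allow_pickle=True)
for l in ["board_end","blank_line","blank_rear_left"]: print(l,[(x["point"],x["conf"]) for x in pinpoint(c,l)[:2]])
E
```

```text
time: 9.07
position: [0.4778, -0.0233, 0.2563]
orientation: [-0.546, 0.549, 0.449, -0.445]
contact_force: [-1.0, 0.3, -0.6]
gripper_width: 0.997
9.075 [ 0.47777042 -0.02330287  0.2563453 ] [-0.97100111  0.32156509 -0.55873064]
board_end []
blank_line [([163.1, 255.6], 0.93)]
blank_rear_left []
```

View pics/w3.png

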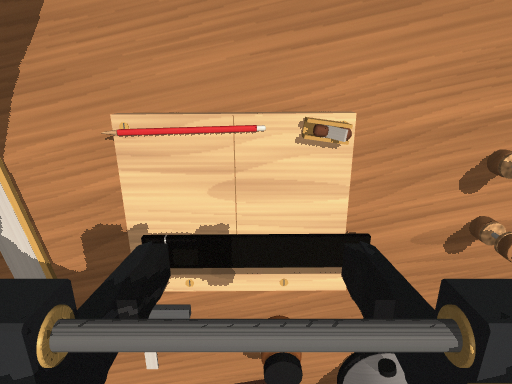

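```bash
python3 - <<'E'
from h import *
c=np.load("c3.npy",allow_pickle=True).item()
im=cv2.imread("pics/w3.png");cv2.imwrite("pics/w3z.png",cv2.resize(im[100:300,100:380],None,fx=2.8,fy=2.8,interpolation=cv2.INTER_CUBIC))
B=np.array([.53003,-.06110,-.19779])
for n,p,z in [("NL",(370,236),.031),("line",(163,255),.031),("bNR",(111,114),.022),("bNL",(356,113.5),.022)]: print(n,rel(B,np.r_[onz(c,p,z)[:2],0])[0].round(1))
p=sense()["position"]
for q in [(-30,206),(63,206),(63,135)]: print(q,((w(B,*q)-p[:2])*1000).round(1))
E
```

```text
NL [ 39.8 171.4]
line [ 66.  -93.3]
bNR [-110.8 -138.1]
bNL [-110.5  141.6]
(-30, 206) [ 65.5 170.1]
(63, 206) [156.7 151.9]
(63, 135) [142.7  82.2]
```

View pics/w3z.png

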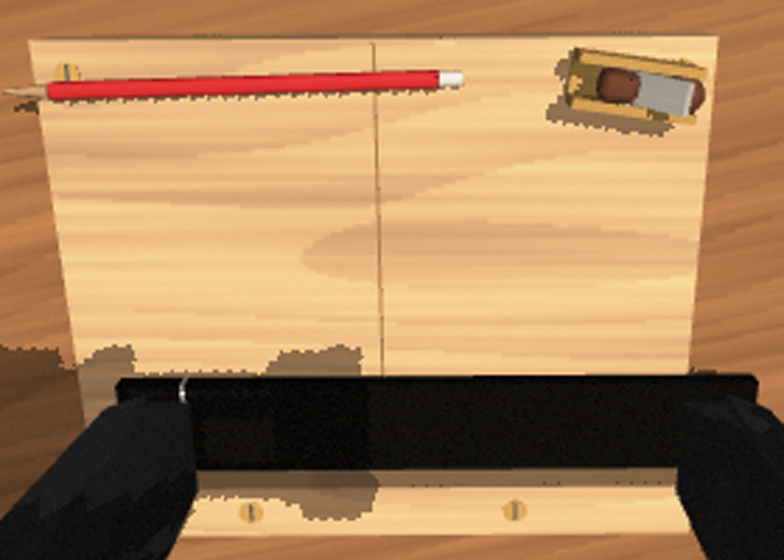

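```bash
python3 -m jog '40 40 0 0 255;80 80 0 0 255;120 120 0 0 255;153 149 -20 0 255;153 149 -80 0 255;153 149 -140 0 255;153 149 -190 0 255;153 149 -215 0 255;153 149 -228 0 255;153 149 -231 0 255;153 149 -231 0 255'
python3 - <<'E'
from h import *
s=sense();B=np.array([.53003,-.06110,-.19779]);p=s["position"];print(s["time"],p,s["contact_force"],rel(B,np.r_[p[:2],0])[0],s["gripper_width"])
c=camera("side");cv2.imwrite("pics/s4.png",cv2.resize(c["pixels"][130:290,170:350],None,fx=3.7,fy=3.7))
c=camera("top");cv2.imwrite("pics/t4.png",cv2.resize(c["pixels"][130:260,200:370],None,fx=4.5,fy=4.5))
E
```

```text
time: 10.65
position: [0.6298, 0.1259, 0.0244]
orientation: [-0.547, 0.548, 0.448, -0.447]
contact_force: [0.0, 0.1, 0.3]
gripper_width: 0.003
10.65 [0.62976908 0.12593439 0.02438872] [0.00748208 0.13112692 0.33984321] [ 61.04169415 202.98684636] 0.0026010978301140085
```

View pics/s4.png

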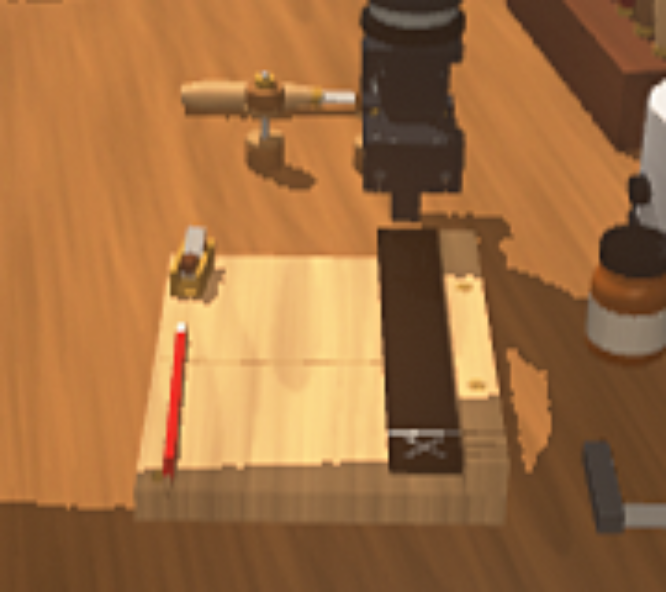

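View pics/t4.png

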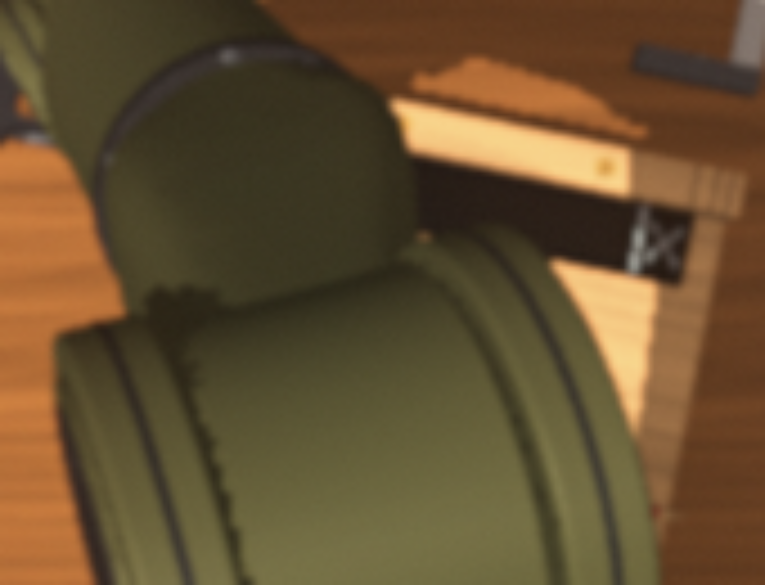

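The blank lies along the fence, and the closed fingers stand just beyond its left end. I'll push along the fence, stopping about 10 mm short.

```bash
python3 -m jog '-1.6 -8 0.5 0 255;-2.5 -13 0.5 0 255;-3.5 -18 0.5 0 255;-4.4 -23 0.5 0 255;-5.4 -28 0.5 0 255;-6.4 -33 0.5 0 255;-7.3 -38 0.5 0 255;-8.2 -43 0.5 0 255;-9.2 -48 0.5 0 255;-10.2 -53 0.5 0 255;-11 -58 0.5 0 255;-11.5 -60 0.5 0 255;-11.5 -60 0.5 0 255'
python3 - <<'E'
from h import *
s=sense();B=np.array([.53003,-.06110,-.19779]);p=s["position"];print(s["time"],p,s["contact_force"],rel(B,np.r_[p[:2],0])[0])
c=camera("side");cv2.imwrite("pics/s5.png",cv2.resize(c["pixels"][170:290,200:330],None,fx=5.5,fy=5.5,interpolation=cv2.INTER_CUBIC))
t=camera("top");cv2.imwrite("pics/t5.png",cv2.resize(t["pixels"][150:210,270:390],None,fx=6,fy=6,interpolation=cv2.INTER_CUBIC))
for l in ["board_end","blank_line","blank_rear_right"]:
  for k in (c,t): print(l,[(np.round(x["point"],1),x["conf"],rel(B,np.r_[onz(k,x["point"],.031 if l=="blank_line" else .022)[:2],0])[0].round(1)) for x in pinpoint(k,l)[:2]])
E
```

```text
time: 12.38
position: [0.6174, 0.065, 0.0241]
orientation: [-0.548, 0.548, 0.447, -0.448]
contact_force: [0.0, -0.0, -0.6]
gripper_width: 0.006
12.375 [0.61741705 0.06501783 0.02411297] [ 0.02583297 -0.04012399 -0.59739695] [ 60.90076746 140.83074687]
board_end [(array([329.2, 260.5]), 0.25, array([ 163. , -124.5]))]
board_end [(array([362.1, 177.2]), 0.69, array([  89.4, -140.8])), (array([353.7, 149.3]), 0.31, array([ 157.4, -104.3]))]
blank_line [(array([282.8, 257.7]), 0.73, array([  59.8, -128.7]))]
blank_line [(array([359.1, 185.7]), 0.57, array([  64.5, -134.8])), (array([361.8, 177.6]), 0.22, array([  86.8, -137.6]))]
blank_rear_right [(array([298.8, 271.9]), 0.59, array([  92.6, -166. ]))]
blank_rear_right [(array([369.2, 181.8]), 0.63, array([  81.4, -161.7])), (array([361.8, 178.1]), 0.5, array([  86.9, -140.5]))]
```

View pics/s5.png

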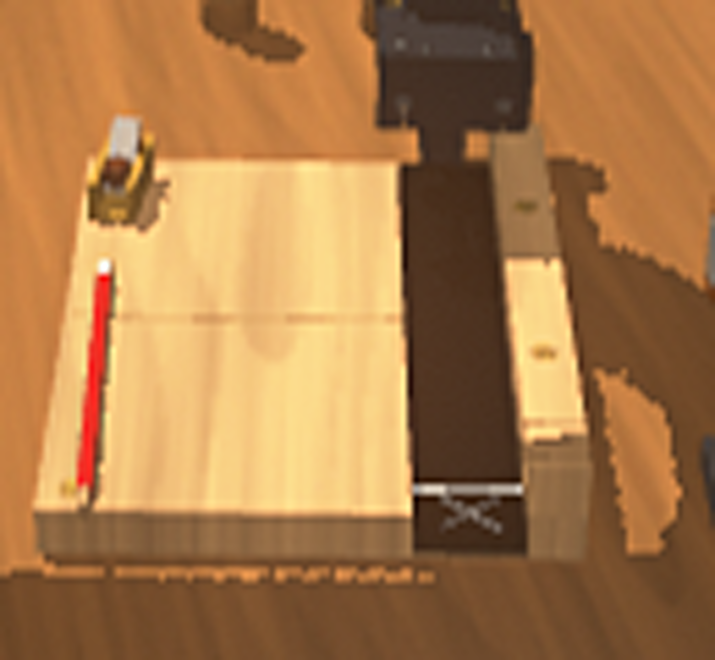

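View pics/t5.png

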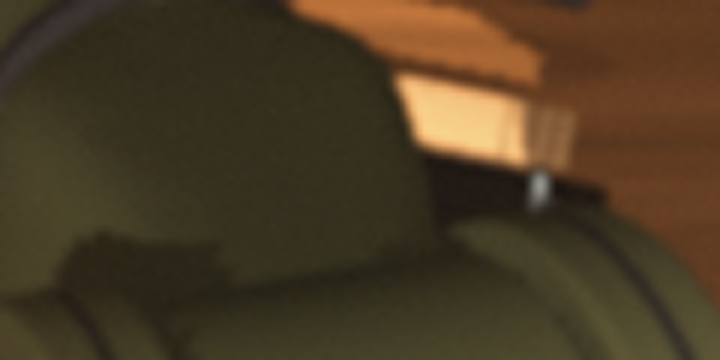

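```bash
python3 -m jog '2 10 0 0 255;2 10 50 0 255;2 10 110 0 255;2 10 170 0 255;-10 -50 175 0 255;-25 -110 175 0 255;-40 -170 175 0 255;-60 -230 175 0 255;-74 -262 175 0 255;-74 -262 175 0 255;-74 -262 175 0 255'
cat > m.py <<'E'
from h import *
import sys
n=sys.argv[1]
s=sense();print(s["time"],s["position"],s["contact_force"])
c=camera("wrist");cv2.imwrite(f"pics/{n}.png",c["pixels"]);np.save(n+".npy",c,allow_pickle=True)
for l in ["board_end","blank_line","blank_rear_right"]: print(l,[(x["point"],x["conf"]) for x in pinpoint(c,l)[:2]])
E
python3 m.py w6
```

```text
time: 14.15
position: [0.5446, -0.1943, 0.1994]
orientation: [0.547, -0.547, -0.449, 0.447]
contact_force: [0.5, -0.7, -0.5]
gripper_width: 0.007
14.15 [ 0.54459033 -0.19434486  0.19940758] [ 0.46796008 -0.68905611 -0.48022201]
board_end [([246.8, 212.5], 0.77)]
blank_line [([248.1, 199.1], 0.78)]
blank_rear_right [([220.6, 210.8], 0.58), ([81.9, 107.1], 0.4)]
```

View pics/w6.png

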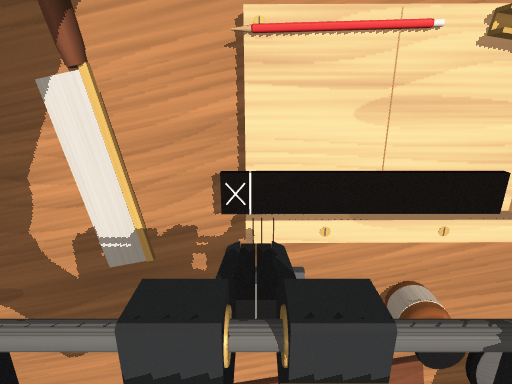

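```bash
python3 - <<'E'
import cv2
im=cv2.imread("pics/w6.png");cv2.imwrite("pics/w6z.png",cv2.resize(im[140:250,210:310],None,fx=5.4,fy=5.4,interpolation=cv2.INTER_CUBIC))
E
```

```text
(no output)
```

View pics/w6z.png

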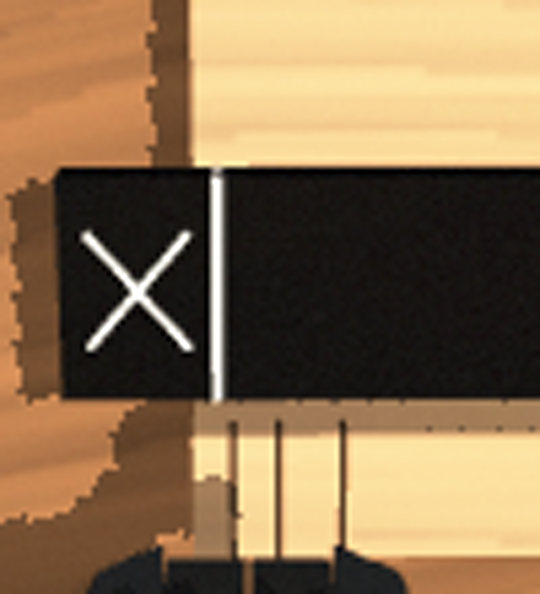

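```bash
cat > m2.py <<'E'
from h import *
import sys
B=np.array([.53003,-.06110,-.19779])
c=np.load(sys.argv[1]+".npy",allow_pickle=True).item()
u=lambda a,b:(210+a/5.4-.4,140+b/5.4-.4)
import ast
for n,p,z in ast.literal_eval(sys.argv[2]): print(n,rel(B,np.r_[onz(c,u(*p),z/1000)[:2],0])[0].round(1))
E
python3 m2.py w6 '[("end plate",(191,165),22),("end top fence",(192,440),46),("line near",(216,175),31),("line far",(218,398),31),("blankend near",(57,170),31),("blankend far",(62,398),31),("fence face top",(300,435),46)]'
python3 - <<'E'
from h import *
c=np.load("w6.npy",allow_pickle=True).item()
B=np.array([.53003,-.06110,-.19779])
for p,z in [((510,172),.031),((502,213),.031)]: print(rel(B,np.r_[onz(c,p,z)[:2],0])[0])
E
```

```text
end plate [  39.2 -138.8]
end top fence [  85.7 -138.4]
line near [  38.8 -133.9]
line far [  83.3 -133.7]
blankend near [  37.8 -163.3]
blankend far [  83.3 -163.9]
fence face top [  84.7 -118.3]
[ 38.94710158 127.38739205]
[ 83.19995146 130.13970726]
```

```bash
python3 - <<'E'
from h import *
B=np.array([.53003,-.06110,-.19779]);p=sense()["position"];print(rel(B,np.r_[p[:2],0])[0])
for q in [(62,154),(62,145),(63,130.9)]: print(q,((w(B,*q)-p[:2])*1000).round(1))
print(24.5-p[2]*1000)
E
```

```text
[  40.34646247 -127.79810717]
(62, 154) [ 76.6 272. ]
(62, 145) [ 74.8 263.2]
(63, 130.9) [ 73.  249.2]
-174.81182707416073
```

```bash
python3 -m jog '15 60 0 0 255;30 120 0 0 255;45 180 0 0 255;60 240 0 0 255;77 272 0 0 255;77 272 -60 0 255;77 272 -120 0 255;77 272 -160 0 255;77 272 -175 0 255;75 263 -175 0 255;75 261 -175 0 255;74.5 258 -175 0 255;74 255 -175 0 255;73.5 252 -175 0 255;73 249.5 -175 0 255;73 249.2 -175 0 255;73 249.2 -175 0 255'
python3 - <<'E'
from h import *
B=np.array([.53003,-.06110,-.19779]);p=sense()["position"];print(p,rel(B,np.r_[p[:2],0])[0])
E
```

```text
time: 16.48
position: [0.6165, 0.0526, 0.0241]
orientation: [-0.548, 0.548, 0.447, -0.448]
contact_force: [-0.5, -0.0, 0.7]
gripper_width: 0.002
[0.6165055  0.05259668 0.02405357] [ 62.447782   128.47264946]
```

```bash
python3 -m jog '2 12 0 0 255;2 12 60 0 255;-20 -30 80 0 128;-50 -85 80 0 0;-81 -140 80 0 0;-81 -140 80 0 0;-81 -140 40 0 0;-81 -140 10 0 0;-81 -140 1 0 0;-81 -140 1 0 0'
python3 - <<'E'
from h import *
B=np.array([.53003,-.06110,-.19779]);p=sense()["position"];print(p,rel(B,np.r_[p[:2],0])[0],sense()["gripper_width"])
c=camera("side");cv2.imwrite("pics/s7.png",cv2.resize(c["pixels"][170:290,200:330],None,fx=5,fy=5,interpolation=cv2.INTER_CUBIC))
E
```

```text
time: 17.73
position: [0.536, -0.0859, 0.0251]
orientation: [0.548, -0.547, -0.448, 0.448]
contact_force: [-0.2, 0.1, 0.3]
gripper_width: 0.886
[ 0.53597923 -0.08594639  0.0250808 ] [ 10.71562808 -23.19292029] 0.885878555462337
```

View pics/s7.png

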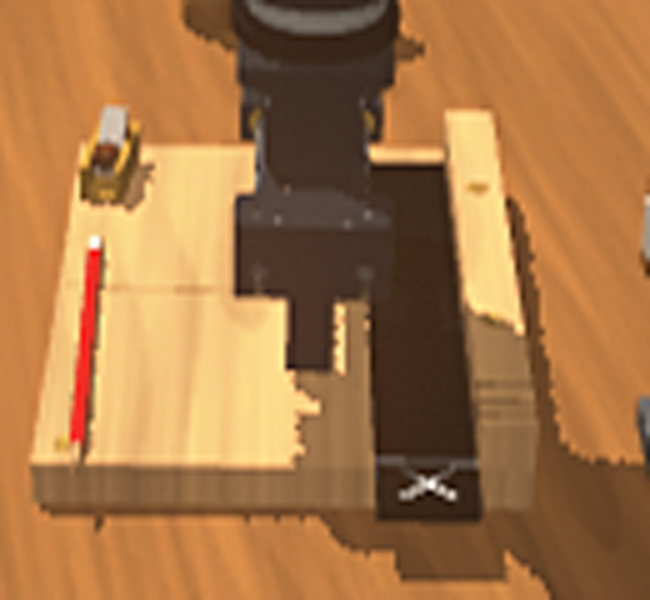

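```bash
python3 -m jog '6 -1.2 0 0 0;12 -2.4 0 0 0;15 -3 0 0 0;17 -3.4 0 0 0;18 -3.6 0 0 0;19 -3.8 0 0 0;20 -4 0 0 0;20 -4 0 0 0'; python3 -m jog '1 -0.2 0 0 0;2 -0.4 0 0 0;2 -0.4 0 0 0'
```

```text
time: 18.77
position: [0.5541, -0.0909, 0.0251]
orientation: [0.548, -0.547, -0.447, 0.448]
contact_force: [-5.5, 1.0, 3.8]
gripper_width: 1.002
time: 19.15
position: [0.5543, -0.091, 0.025]
orientation: [0.549, -0.546, -0.446, 0.45]
contact_force: [-8.7, 1.8, 6.4]
gripper_width: 1.0
```

```bash
python3 -m jog '-8 1.6 0 0 0;-22 4 0 0 0;-22 4 60 0 0;-22 0 120 0 255;-16 -50 174 0 255;-10 -105 174 0 255;-10 -105 174 0 255;-10 -105 174 0 255'; python3 m.py w8;  python3 - <<'E'
import cv2
im=cv2.imread("pics/w8.png");cv2.imwrite("pics/w8z.png",cv2.resize(im[140:250,210:310],None,fx=5.4,fy=5.4,interpolation=cv2.INTER_CUBIC))
E
```

```text
time: 20.15
position: [0.5481, -0.1965, 0.1991]
orientation: [-0.548, 0.548, 0.448, -0.446]
contact_force: [-0.7, 0.6, -0.0]
gripper_width: 0.456
20.15 [ 0.5481176  -0.1965481   0.19914997] [-0.74917419  0.60951805 -0.00751566]
board_end [([246.3, 209.5], 0.92)]
blank_line [([237.4, 193.6], 0.8)]
blank_rear_right []
```

View pics/w8z.png

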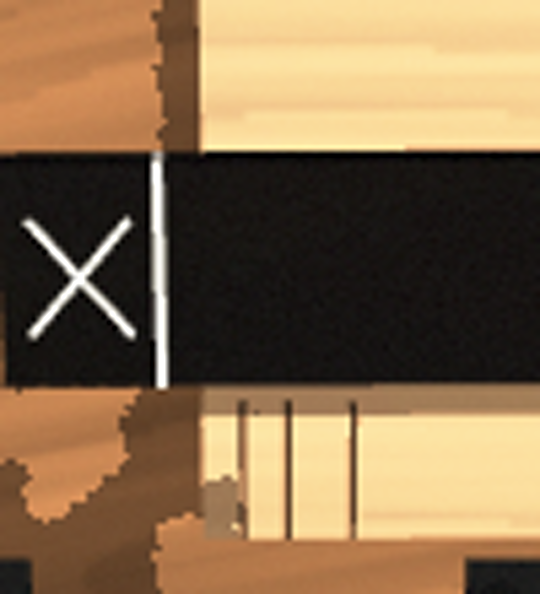

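View pics/w8.png

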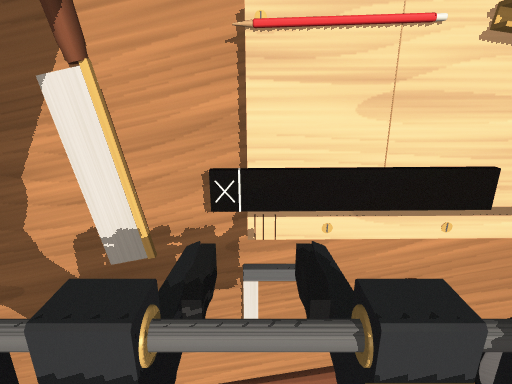

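```bash
python3 m2.py w8 '[("end plate",(200,150),22),("end top fence",(203,440),46),("line near",(156,155),31),("line far",(162,384),31),("fence face top R",(230,413),46)]'
python3 - <<'E'
import cv2
im=cv2.imread("pics/w8.png");cv2.imwrite("pics/w8y.png",cv2.resize(im[150:250,200:510],None,fx=2.58,fy=5,interpolation=cv2.INTER_CUBIC))
from h import *
B=np.array([.53003,-.06110,-.19779]);c=np.load("w8.npy",allow_pickle=True).item();im=c["pixels"].astype(int)
g=im.sum(2)
# per column: rear edge of blank, fence face/top boundary
R=[];F=[];N=[]
for x in range(262,492,4):
    col=g[:,x]; 
    d=np.diff(col)
    n=160+np.argmin(d[160:176]); r=200+np.argmax(d[200:215]); 
    f=r+3+np.argmax(d[r+3:r+10])
    for L,y,z in((N,n,.022),(R,r,.031),(F,f,.046)): L.append(rel(B,np.r_[onz(c,(x,y+.5),z)[:2],0])[0])
for nm,L in(("near",N),("rear",R),("fence",F)):
    L=np.array(L);k=np.polyfit(L[:,1],L[:,0],1);res=L[:,0]-np.polyval(k,L[:,1]);print(nm,"slope deg",np.degrees(k[0]),"x at 0",k[1],"rms",res.std(),L[0],L[-1])
E
```

```text
end plate [  40.1 -138.7]
end top fence [  89.5 -138.1]
line near [  38.8 -146.6]
line far [  84.2 -146.3]
fence face top R [  84.1 -133.1]
near slope deg -0.1608651242451338 x at 0 40.119710740399555 rms 0.2701038352716262 [  40.32907292 -122.92810296] [ 40.12599527 110.62408493]
rear slope deg -0.14155797056174765 x at 0 84.09313929486478 rms 0.32235144442651753 [  84.07833868 -122.97397795] [ 83.85877072 114.47944274]
fence slope deg -0.1782920982198364 x at 0 84.1854779685412 rms 0.3293262345397622 [  84.61842013 -123.27110869] [ 83.32918868 104.10660983]
```

View pics/w8y.png

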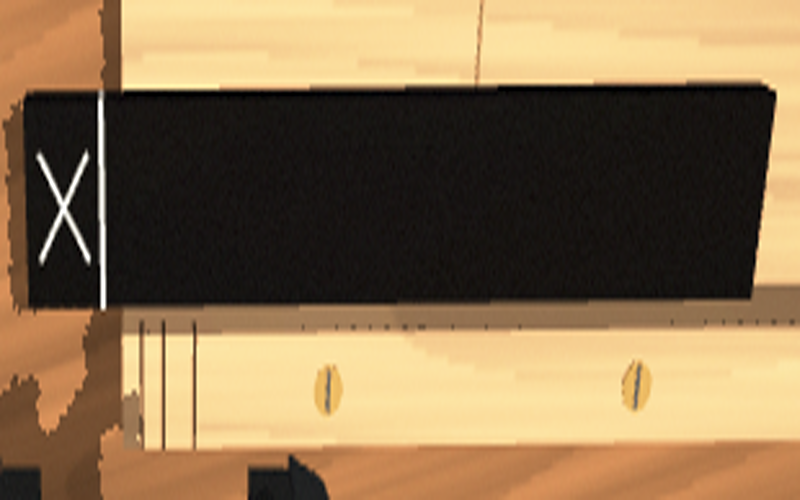

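The blank is flush: its rear edge is at 84.1 and the fence at 84.2, with slopes within 0.04°. But the line stands about 7.9 mm out, so I'll nudge the blank back about 3 mm from its right end.

```bash
python3 - <<'E'
from h import *
B=np.array([.53003,-.06110,-.19779]);P=[]
for i in range(5): P.append(sense()["position"]);c=camera("wrist")
P=np.array(P);print(P.std(0)*1000,P.mean(0));p=P.mean(0)
c=np.load("w8.npy",allow_pickle=True).item()
for q in [(107,265),(155,258),(80,65),(85,120)]: print("saw",rel(B,np.r_[onz(c,q,.01)[:2],0])[0].round(0))
for q in [(62,-206),(62,-195),(62,-188.4)]: print(q,((w(B,*q)-p[:2])*1000).round(1))
print(24.5-p[2]*1000)
E
```

```text
[0.0354175  0.38175767 0.06640745] [ 0.5478328  -0.1951652   0.19902285]
saw [ 161. -305.]
saw [ 151. -248.]
saw [ -59. -298.]
saw [  -7. -302.]
(62, -206) [  2.5 -80.1]
(62, -195) [  4.7 -69.3]
(62, -188.4) [  6.  -62.8]
-174.522850821693
```

```bash
python3 -m jog '1 -40 0 0 255;2 -80 0 0 255;2 -80 -60 0 255;2 -80 -120 0 255;2 -80 -160 0 255;2 -80 -174 0 255;2 -80 -174 0 255;2 -80 -174 0 255;2 -80 -174 0 255'
python3 - <<'E'
from h import *
B=np.array([.53003,-.06110,-.19779])
for i in range(3): s=sense();p=s["position"];print(p,rel(B,np.r_[p[:2],0])[0],s["gripper_width"],s["contact_force"]);c=camera("wrist")
cv2.imwrite("pics/w9.png",c["pixels"])
E
```

```text
time: 21.72
position: [0.5508, -0.277, 0.027]
orientation: [-0.547, 0.549, 0.448, -0.447]
contact_force: [-0.7, -0.2, -0.3]
gripper_width: 0.004
[ 0.55078287 -0.27699245  0.02696477] [  62.771748   -207.60524654] 0.004008545237356591 [-0.73454432 -0.17010632 -0.31301843]
[ 0.5505533  -0.27689457  0.02671093] [  62.52742338 -207.55438675] 0.004774634989116207 [-0.05808795 -0.26189889 -0.45310284]
[ 0.55032012 -0.27683185  0.0264478 ] [  62.28645832 -207.53871049] 0.005036605068456588 [-1.03068233  1.4042743   0.61172419]
```

View pics/w9.png

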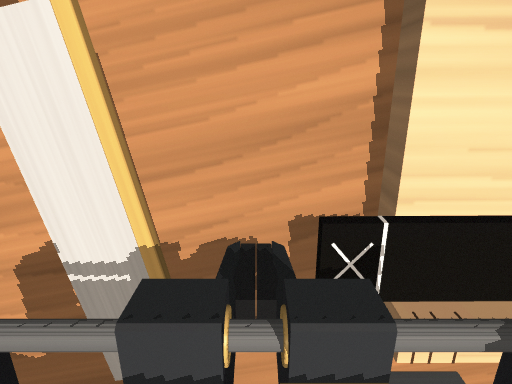

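```bash
python3 -m jog '1 5 -1.5 0 255;2 10 -1.5 0 255;2.6 13 -1.5 0 255;3 15 -1.5 0 255;3.4 17 -1.5 0 255;3.7 18.5 -1.5 0 255;3.7 18.7 -1.5 0 255;3.7 18.7 -1.5 0 255;3.7 18.7 -1.5 0 255'
python3 - <<'E'
from h import *
B=np.array([.53003,-.06110,-.19779])
s=sense();p=s["position"];print(p,rel(B,np.r_[p[:2],0])[0],s["contact_force"])
E
python3 -m jog '-1 -8 0 0 255;-2 -15 0 0 255;-2 -15 60 0 255;-2 -15 120 0 255;-6 20 174 0 255;-6 62 174 0 255;-6 62 174 0 255;-6 62 174 0 255;-6 62 174 0 255'; python3 m.py w10;  python3 - <<'E'
import cv2
im=cv2.imread("pics/w10.png");cv2.imwrite("pics/w10z.png",cv2.resize(im[140:250,210:310],None,fx=5.4,fy=5.4,interpolation=cv2.INTER_CUBIC))
E
```

```text
time: 23.0
position: [0.5533, -0.2579, 0.0238]
orientation: [-0.548, 0.548, 0.447, -0.447]
contact_force: [-0.3, -0.3, 0.2]
gripper_width: 0.007
[ 0.55333673 -0.2579071   0.02376001] [  61.52549365 -188.3901626 ] [-0.3020237  -0.31190823  0.17720245]
time: 24.12
position: [0.5468, -0.1976, 0.1971]
orientation: [0.548, -0.548, -0.446, 0.447]
contact_force: [-0.0, -0.3, 0.0]
gripper_width: 0.006
24.125 [ 0.54681409 -0.19762792  0.19710435] [-0.03323504 -0.27667644  0.02754722]
board_end [([249.7, 212.4], 0.87)]
blank_line [([238.4, 196.4], 0.61)]
blank_rear_right [([209.6, 208.9], 0.88)]
```

View pics/w10z.png

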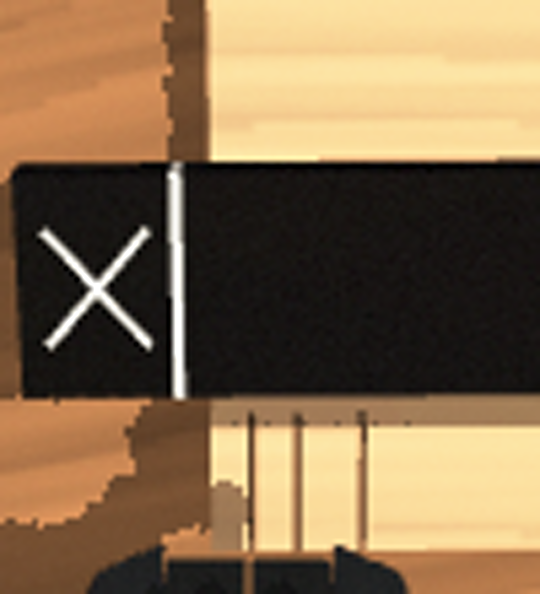

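```bash
python3 m2.py w10 '[("end plate",(208,158),22),("end top fence",(210,450),46),("line near",(175,170),31),("line far",(180,394),31),("blank end near",(13,168),31),("blank end far",(22,394),31)]'
python3 - <<'E'
from h import *
B=np.array([.53003,-.06110,-.19779]);c=np.load("w10.npy",allow_pickle=True).item();g=c["pixels"].astype(int).sum(2)
R=[];F=[];N=[]
for x in range(280,492,4):
    d=np.diff(g[:,x]); n=160+np.argmin(d[160:178]); r=202+np.argmax(d[202:217]); f=r+3+np.argmax(d[r+3:r+10])
    for L,y,z in((N,n,.022),(R,r,.031),(F,f,.046)): L.append(rel(B,np.r_[onz(c,(x,y+.5),z)[:2],0])[0])
for nm,L in(("near",N),("rear",R),("fence",F)):
    L=np.array(L);k=np.polyfit(L[:,1],L[:,0],1);print(nm,np.degrees(k[0]),k[1],(L[:,0]-np.polyval(k,L[:,1])).std())
p=sense()["position"];print(rel(B,np.r_[p[:2],0])[0],p)
E
```

```text
end plate [  39.7 -138.7]
end top fence [  89.2 -138.4]
line near [  39.7 -144.6]
line far [  84.  -144.4]
blank end near [  39.2 -174.4]
blank end far [  83.8 -174.8]
near -0.23712030397733216 40.0765510653639 0.3208032327011409
rear -0.21006151510097545 84.0697015709532 0.2994460189954987
fence -0.14989718942768873 84.17175698930811 0.31443423454449326
[  43.37350722 -129.47061846] [ 0.54711651 -0.19656938  0.19733956]
```

The line now stands about 5.9 mm out. I'll nudge it one more millimetre, then give a light final press against the fence.

```bash
python3 -m jog '4 -40 0 0 255;4 -77 -20 0 255;4 -77 -80 0 255;4 -77 -140 0 255;4 -77 -174 0 255;4 -77 -174 0 255;5 -70 -174 0 255;5.5 -66 -174 0 255;6 -64 -174 0 255;6 -62 -174 0 255;6.2 -61.1 -174 0 255;6.2 -61.1 -174 0 255;6.2 -61.1 -174 0 255'
python3 - <<'E'
from h import *
B=np.array([.53003,-.06110,-.19779]);p=sense()["position"];r=rel(B,np.r_[p[:2],0])[0];print(r,p)
for q in [(60,-203),(5,-203),(8,-30),(28,-30)]:print(q,((w(B,*q)-p[:2])*1000).round(1))
E
```

```text
time: 25.95
position: [0.5536, -0.2574, 0.0238]
orientation: [-0.548, 0.548, 0.447, -0.447]
contact_force: [0.8, -1.2, 1.5]
gripper_width: 0.007
[  61.66706047 -187.86816544] [ 0.55357811 -0.2574231   0.02383179]
(60, -203) [ -4.6 -14.5]
(5, -203) [-58.5  -3.7]
(8, -30) [-21.6 165.3]
(28, -30) [ -2.  161.4]
```

```bash
python3 -m jog '-3 -14 0 0 255;-5 -14 55 0 255;-40 20 75 0 128;-40 80 75 0 0;-30 135 75 0 0;-22 165 75 0 0;-22 165 75 0 0;-22 165 40 0 0;-22 165 10 0 0;-22 165 1.5 0 0;-22 165 1.5 0 0;-14 163.4 1.5 0 0;-8 162.2 1.5 0 0;-5 161.6 1.5 0 0'; python3 -m jog '1 -0.2 0 0 0;2 -0.4 0 0 0;3 -0.6 0 0 0;4 -0.8 0 0 0;4 -0.8 0 0 0'
```

```text
time: 27.7
position: [0.5498, -0.0955, 0.0259]
orientation: [-0.547, 0.548, 0.448, -0.447]
contact_force: [0.7, -0.7, 0.0]
gripper_width: 1.002
time: 28.32
position: [0.5526, -0.0961, 0.0252]
orientation: [0.548, -0.548, -0.447, 0.447]
contact_force: [-0.2, -0.3, -1.1]
gripper_width: 0.998
```

```bash
python3 -m jog '1 -0.2 0 0 0;2 -0.4 0 0 0;2 -0.4 0 0 0';python3 -m jog '1 -0.2 0 0 0;2 -0.4 0 0 0;2 -0.4 0 0 0'
```

```text
time: 28.7
position: [0.5531, -0.0962, 0.0251]
orientation: [0.548, -0.547, -0.447, 0.448]
contact_force: [-4.6, 1.1, 3.3]
gripper_width: 0.997
time: 29.08
position: [0.5532, -0.0963, 0.025]
orientation: [0.549, -0.546, -0.446, 0.45]
contact_force: [-7.3, 0.4, 6.6]
gripper_width: 0.997
```

Firm contact. I'll back off and check.

```bash
python3 -m jog '-8 1.6 0 0 0;-22 4 0 0 0;-22 4 60 0 0;-22 0 120 0 255;-16 -50 174 0 255;-10 -100 174 0 255;-10 -100 174 0 255;-10 -100 174 0 255;-10 -100 174 0 255;-10 -100 174 0 255'; python3 m.py w11;  python3 - <<'E'
from h import *
c=np.load("w11.npy",allow_pickle=True).item();im=c["pixels"]
cv2.imwrite("pics/w11z.png",cv2.resize(im[140:250,210:310],None,fx=5.4,fy=5.4,interpolation=cv2.INTER_CUBIC))
B=np.array([.53003,-.06110,-.19779]);g=im.astype(int).sum(2)
R=[];F=[];N=[]
for x in range(280,492,4):
    d=np.diff(g[:,x]); n=160+np.argmin(d[160:178]); r=202+np.argmax(d[202:217]); f=r+3+np.argmax(d[r+3:r+10])
    for L,y,z in((N,n,.022),(R,r,.031),(F,f,.046)): L.append(rel(B,np.r_[onz(c,(x,y+.5),z)[:2],0])[0])
for nm,L in(("near",N),("rear",R),("fence",F)):
    L=np.array(L);k=np.polyfit(L[:,1],L[:,0],1);print(nm,np.degrees(k[0]),k[1],(L[:,0]-np.polyval(k,L[:,1])).std())
E
```

```text
time: 30.32
position: [0.5467, -0.1953, 0.199]
orientation: [0.547, -0.547, -0.448, 0.448]
contact_force: [0.5, 0.5, 0.6]
gripper_width: 0.227
30.325 [ 0.54671193 -0.1953068   0.19895035] [0.51092109 0.46456614 0.55421995]
board_end [([244.0, 208.7], 0.9)]
blank_line [([237.6, 194.0], 0.95)]
blank_rear_right [([210.2, 209.0], 0.58)]
near -0.27936931076670013 40.15049909407151 0.32343875309963666
rear 0.003166881036708876 84.22823372383422 3.294391990795701e-14
fence -0.41022177648592756 84.06128318228048 0.2892007263602179
```

View pics/w11z.png

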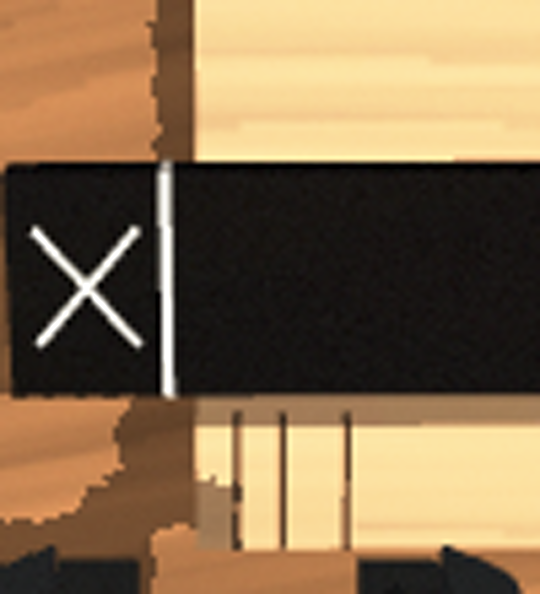

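View pics/w11.png

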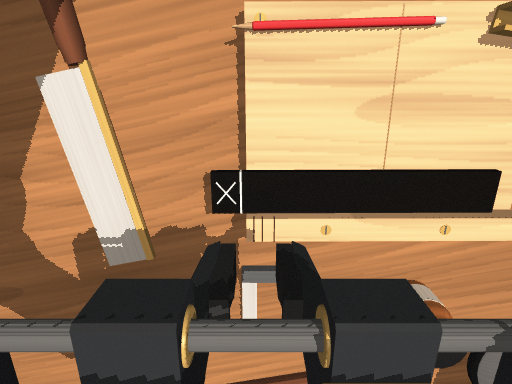

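```bash
python3 m2.py w11 '[("end plate",(194,158),22),("end top fence",(196,450),46),("line near",(165,170),31),("line far",(169,394),31)]'; python3 - <<'E'
from h import *
for n in("side","top"):
  c=camera(n);cv2.imwrite(f"pics/{n}12.png",c["pixels"])
E
```

```text
end plate [  39.7 -138.9]
end top fence [  89.5 -138.3]
line near [  39.7 -144. ]
line far [  84.3 -143.9]
```

View pics/side12.png

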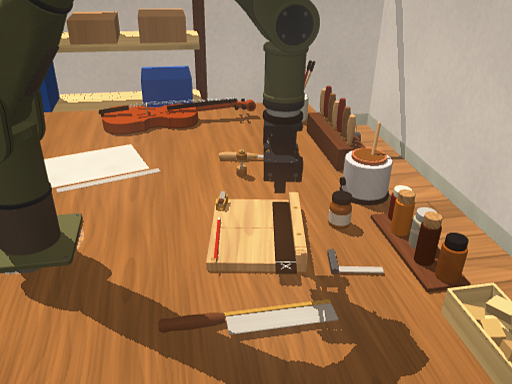

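The line is 5.1–5.6 mm out, and the blank's rear edge (84.2) sits on the fence face (84.1). Everything else is where it was and the tool is clear, so I'm handing in.

```bash
python3 -c "
from station import *
finish_job();print(sense()['time'])"
```

```text
the job is handed in; nothing more can be done
the job is handed in; nothing more can be done
```

The blank lies flush against the fence with its pencil line about 5.1–5.6 mm past the board's right-hand end, and I've let go and handed the job in. The clock stood at about 30.5 s of the 51 s allowed.

**What I did:** I pushed the blank to the fence with the open fingers, then slid it along the fence with the closed fingertips at its left end. That went about 3 mm too far, so I nudged it back twice from its right end. I then pressed it once more against the fence and withdrew. The contact forces I read stayed under about 10 N.

**Last checks from the wrist camera:**
- **Flush:** the rear edge and the fence face agree to about 0.2 mm. In the last picture the automatic angle check on the rear edge failed, because its search hit its limit. My angle evidence is the earlier picture after the first press, where the two were parallel to 0.04°, and the last view by eye.
- **Line:** 5.1 mm past the plate's end and 5.6 mm past the fence's end. The cameras are calibrated to about 2 mm.
- **Other things:** in the last side view the other tools and pieces looked to be in their places. I checked this by eye and did not measure it. The second clamp was hidden behind the gripper there, but the fingers never worked near it.

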